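# Open the dial lock and present its shackle

## Task

Open the yellow combination lock on the bench: swing the clear guard arm well aside off the dial, turn the dial anticlockwise through its notch clicks until it clicks in with the slot in its disc over the shackle's red tongue, and then pull the shackle straight up out of the lock. Finish still holding the shackle in the gripper, upright and still, with its legs about 8 cm above the top of the lock, and leave the guard aside, the dial in that notch and the things around undisturbed.

Things in the scene. Friction and masses are not known exactly. Their poses are not given: they have to be found in the camera images.
- lock: Fixed yellow lock case on a dark base plate (132 x 146 mm). Origin: on the bench, below the dial's axis; x points away from the robot at yaw 0, y towards the shackle, z up. Case top 40 mm above the bench. Dial on the axis x=y=0; shackle legs in two holes at x=+-18, y=64 mm; guard's hinge post at x=62, y=-30 mm, 98 mm high.
- guard (a joint): Angle (rad) of the clear guard disc (60 mm wide, 92 to 96 mm above the bench) on its level arm: 0 = centred over the dial; grows anticlockwise from above, which swings it away from the shackle to the lock's -y side; stop at 2.1. Light friction (0.05 N m), stays where it is left. At 1.3 or more it is well aside and leaves room for a gripper at the dial.
- guard_handle (a point): Point on the axis of the guard's upright round black handle (16 mm diameter, 96 to 130 mm above the bench), 116 mm above the bench. It runs on a circle of 68.9 mm radius about guard_hinge.
- guard_hinge (a point): The guard's vertical hinge axis, 94 mm above the bench.
- dial (a joint): Dial angle (rad): 0 = the disc's slot stands over the red tongue and the shackle can lift (0.1 either way); grows clockwise from above, so turn it anticlockwise from its start (about 0.6 or 1.3). It clicks into a notch every 0.628 rad (36 deg), also at 0; a spring plunger (about 0.05 N m) pulls it into the nearest notch. It can overrun to -0.9. In other notches the disc holds the shackle down.
- dial_grip (a point): On the dial's axis, 75 mm above the bench, the height to grip. Black grip bar 40 mm long, 12 mm thick, 60 to 87 mm above the bench, on a round hub (34 mm) and a steel disc (62 mm wide, 48 to 54 mm above the bench) with a 14 mm slot. Site x runs along the bar, y across it towards the slot and the dial's red mark, which points at a white line on the case at 0.
- shackle: Loose steel shackle, about 0.15 kg: a U of 8 mm round bar, legs 36 mm apart along its x; a flat bridge 24 to 30 mm above its origin rests on the case top; a tongue 7 mm wide with a red end runs 40 mm from it along -y, under the dial's disc. Origin midway between the leg ends, z up. The legs stand 24 mm deep in the case with 1.5 mm of play; it lifts straight up.
- shackle_bar (a point): Middle of the shackle's horizontal top bar (8 mm round, along the shackle's x, straight for 20 mm), 84 mm above the shackle's origin, 100 mm above the bench when locked. Nothing stands below it down to the bridge, 54 mm lower.
- shackle_foot (a point): Midway between the lower ends of the shackle's legs (the shackle's origin).
- chuck_insert: Bystander: red round chuck, 43 mm wide, 31 mm high; origin under its centre.
- screwdriver: Bystander: blue-handled screwdriver, 198 mm long, lying along its y; origin under its middle.
- parts_jar: Bystander: clear jar with white lid, 62 mm wide, 68 mm high; origin under its centre.
- bottle: Bystander: amber glass bottle, 33 mm wide, 79 mm high; origin under its centre.

How it is judged:
By the outcome, as a careful person would: the job done as asked, in the order asked, and still so for the second after the job is handed in, while the arm keeps its last pose, push and grip.
It also fails if it takes over 51 s, if anything falls off the work surface, if the arm or the gripper's body presses on something with over 40 N, if the wrist force passes 120 N, or if a joint passes its speed limit or range.

## Robot

A 6-joint arm with a two-finger parallel gripper is mounted at the origin on a cart in front of the work surface, level with it; the furniture and walls round the work are solid. World frame = base frame: x ahead of the robot, y to its left, z up, the work surface at z = 0. Lengths are in m, angles in degrees, forces in N, time in s.
With the tool pointing down it reaches from about 0.4 to 0.825 m from the base axis. Payload 7 kg.
Tool frame: the origin (TCP) lies on the centre line of the jaws, within the pads' length; the fingertips stand 22 mm ahead of it and the grasp point (between the pads) lies 3 mm ahead of it; z points along the fingers, y is the line along which they close (so a half turn about z gives the same grasp; the last joint's range is limited). The gripper opens to 88 mm and grips with 3 to 60 N. Pads are 19 mm wide; open, the fingers measure 130 mm over their backs; the gripper's body (78 mm by 193 mm) begins 47 mm behind the grasp point.
Start: joints at [83.027, 20.546, 0.682, 0, -70.136, -16.507], TCP at [0.269, 0.619, 0.249] pointing down, gripper open.
Joint ranges: [-176.03, 176.03], [-82.01, 121.73], [-58.28, 71.71], [-173.87, 95.51], [-174.79, -0.11], [-173.66, 173.66]. Speed limits (degrees/s): [136.94, 136.94, 172.46, 180, 180, 180].

## Interface

Orientations are given as [roll, pitch, yaw] about the fixed x, y, z axes, in that order (R = Rz(yaw) Ry(pitch) Rx(roll)).
In Python, from plant import get_state, cams, r gives the robot as it stands.
- The arm moves only by the tool apply_moves, never from a script. Its argument "targets" is a list of rows, each an object with "dp": the shift along the world's x, y, z in m, a list of three; "yaw": the turn about the world's z in degrees. In form: [{"dp": [x, y, z], "yaw": yaw}, ...]. A call has 1 to 20 rows; each row is the pose to reach, as a shift and turn from the pose commanded when the call began; what a row does not reach only later rows make up. A row lasts 1/12 s, in which the tool goes at most 41.7 mm and 7.16 degrees, less where a joint would pass 70% of its speed; a pose out of reach is approached as far as the arm can. A call with a gripper value outside its range is refused whole. "grip" is the gripper command: -1 is fully open, 1 is shut, values between are in proportion, set as the call begins (left out, the last holds). The fingers move at their own pace and stop on an object; "squeeze" is the grip in N (left out, the last holds). Time passes only in rows, so rows that repeat a pose let the fingers close. It gives the time, the measured TCP pose, the force, the opening and the grip force at its end, in the units of the state.
- get_state(): the state, without advancing time (a new reading comes with each control period).
- cams.capture(name): name is "scene" or "top"; returns a dict with "image" (480x640x3 uint8, red, green, blue), "range_z" (480x640 float32, m along the optical axis (not along the pixel's ray), 0 where there is no reading), "fx", "fy", "cx", "cy" (pixels), "R" (3x3) and "t" (3): a world point X has camera coordinates R X + t. Camera axes: x right, y down, z forward; pixel columns grow to the right and rows downward; lengths in m; the calibration is good to about 2 mm. A picture is of the moment at which its call begins.
- r.close_job(): hands the job in; it is judged then, once.
The state is a dict: "time_s": time; "joints": joint angles; "qd": joint speeds; "joint_torque": joint torques, N m; "tcp_pos": TCP position; "eef_rot": TCP orientation; "contact_force": force on the tool from outside, world axes, zero at the start; "moment": the same for the moment, N m; "gripper_width": finger opening in m; "gripper_force": force on a finger pad.
Only numpy, scipy, OpenCV 4.12 (cv2) and the standard library are available. Lean on these libraries where they do the work, as an engineer would, in place of code of your own. Each camera call takes 0.05 s, during which the arm holds its last target. There are 200 camera calls.

## Working session

There is one attempt and no reset: what is moved stays moved. The work goes in short steps, Python scripts to look and compute and a tool call to move; the robot and the scene stay as the last step left them, time stands still between calls to the robot, and variables do not carry over. Pictures are saved under pics/ and viewed, at most 10 in all, crops included, and the job is handed in when it is done.

Besides the shell and the picture viewer there is one more tool, called after "Call:" as name([rows], argument=value, ...), one row to a line, values as JSON. apply_moves: Moves the arm, as the interface text tells. Its arguments: {"type":"object","properties":{"targets":{"type":"array","items":{"type":"object","properties":{"dp":{"type":"array","items":{"type":"number"}},"yaw":{"type":"number"}}}},"grip":{"type":"number"},"squeeze":{"type":"number"}},"required":["targets"]}

```bash
mkdir -p pics; python3 - <<'E'
from plant import get_state,cams,r
import cv2,numpy as np,pickle
for n in("scene","top"):
    c=cams.capture(n); pickle.dump(c,open(n+".pkl","wb")); cv2.imwrite(f"pics/{n}0.png",c["image"][:,:,::-1])
    print(n,c["fx"],c["cx"],c["cy"],c["R"].round(3).tolist(),c["t"].round(3).tolist())
s=get_state();print(s["time_s"],s["tcp_pos"],s["eef_rot"],s["gripper_width"])
E
```

```text
scene 592.7973447316444 317.5673119216968 242.8048002012424 [[0.562, -0.827, -0.001], [-0.377, -0.255, -0.89], [0.736, 0.501, -0.455]] [-0.195, 0.337, 0.536]
top 523.6302280330539 326.4950871351147 238.8580773280454 [[0.016, -1.0, 0.002], [-0.986, -0.016, -0.166], [0.166, 0.001, -0.986]] [0.14, 0.549, 0.89]
0.1 [0.26881321 0.61870502 0.2477237 ] [ 1.79913112e+02 -1.02979643e-02 -2.34860935e+01] 0.08787725474119189
```

View pics/scene0.png

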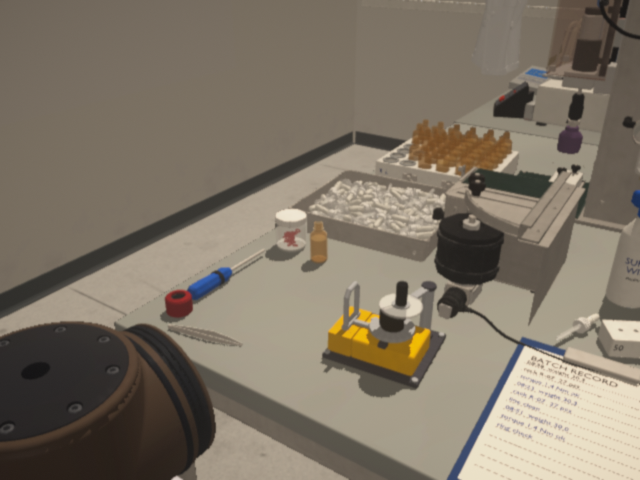

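View pics/top0.png

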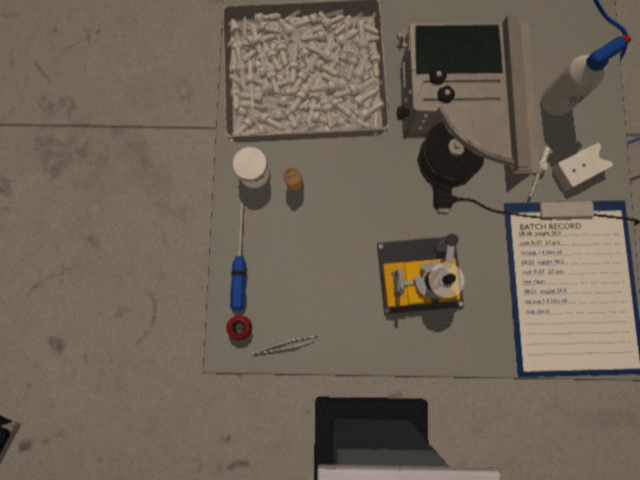

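The scene view shows the lock near (385,335), with its shackle at (350,300) and the guard handle at (402,293). The top view shows the lock at (422,278), the shackle at (400,283), and the guard disc at (440,280) with its hinge at (451,241). I'll zoom in on the lock and measure it.

```bash
cat > h.py <<'E'
import numpy as np,cv2,pickle
def ray(c,u,v,z):
    d=c["R"].T@np.array([(u-c["cx"])/c["fx"],(v-c["cy"])/c["fy"],1.]); o=-c["R"].T@c["t"]
    return (o+d*(z-o[2])/d[2])
def proj(c,X):
    p=c["R"]@np.array(X)+c["t"]; return c["fx"]*p[0]/p[2]+c["cx"],c["fy"]*p[1]/p[2]+c["cy"]
def shot(n,png=None,box=None,k=6):
    from plant import cams
    c=cams.capture(n); pickle.dump(c,open(n+".pkl","wb"))
    if png: crop(c,png,box,k)
    return c
def crop(c,png,b,k):
    im=c["image"][b[1]:b[3],b[0]:b[2],::-1]; cv2.imwrite(png,cv2.resize(im,None,fx=k,fy=k,interpolation=cv2.INTER_CUBIC))
E
python3 - <<'E'
from h import *
t=pickle.load(open("top.pkl","rb"));s=pickle.load(open("scene.pkl","rb"))
a=cv2.resize(t["image"][225:325,370:470,::-1],(400,400),interpolation=cv2.INTER_CUBIC)
b=cv2.resize(s["image"][270:390,320:450,::-1],(433,400),interpolation=cv2.INTER_CUBIC)
cv2.imwrite("pics/z1.png",cv2.resize(np.hstack([a,b]),(800,384)))
h=cv2.cvtColor(t["image"],cv2.COLOR_RGB2HSV)
sub=np.zeros(h.shape[:2],np.uint8); sub[220:330,360:480]=255
y=cv2.inRange(h,(15,150,80),(35,255,255))&sub
pts=cv2.findNonZero(y); R=cv2.minAreaRect(pts); print(R); print([ray(t,*p,.04).round(4).tolist() for p in cv2.boxPoints(R)])
d=cv2.inRange(h,(0,0,0),(180,255,75))&sub
d=d|y; R=cv2.minAreaRect(cv2.findNonZero(cv2.morphologyEx(d,cv2.MORPH_OPEN,np.ones((3,3))))); print(R);print([ray(t,*p,.005).round(4).tolist() for p in cv2.boxPoints(R)])
E
```

```text
((421.19305419921875, 281.4306945800781), (44.080142974853516, 74.52828216552734), 84.2894058227539)
[[0.5047, 0.0491, 0.04], [0.5202, -0.0835, 0.04], [0.4423, -0.0893, 0.04], [0.4272, 0.0415, 0.04]]
((420.5675964355469, 283.6976623535156), (94.069580078125, 80.49113464355469), 85.15599822998047)
[[0.552, 0.0555, 0.005], [0.5673, -0.0945, 0.005], [0.3947, -0.1045, 0.005], [0.3802, 0.041, 0.005]]
```

View pics/z1.png

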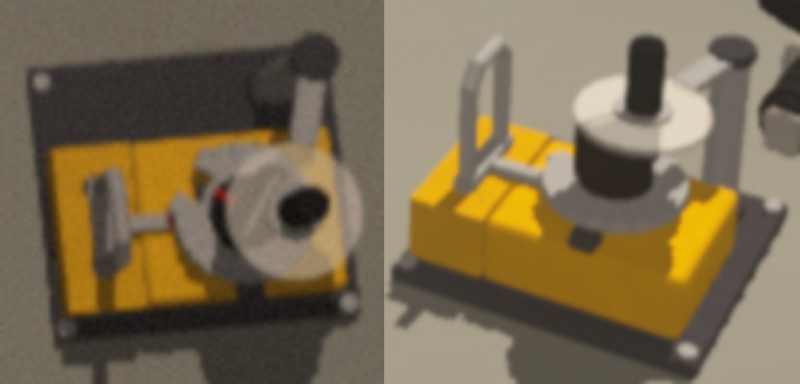

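The crop shows the guard over the dial, with its handle at (303,208) and the hinge post at (314,55) in the left half. The shackle is at about (105,222). The red mark at (220,195) is turned clockwise from the tongue. I'll fit the lock pose from the hinge and the shackle bar.

```bash
python3 - <<'E'
from h import *
t=pickle.load(open("top.pkl","rb"));s=pickle.load(open("scene.pkl","rb"))
L=lambda u,v:(370+u/3.84,225+v/3.84); S=lambda u,v:((u-384)/3.2+320,v/3.2+270)
print("cam",(-t["R"].T@t["t"]).round(3))
for n,p,q,z in(("hinge",(314,55),(733,50),.098),("handle",(303,208),(648,42),.130),("barmid",(98,225),(485,55),.1),("bar far",(92,185),(500,42),.1),("bar near",(104,268),(470,68),.1)):
    print(n,ray(t,*L(*p),z).round(4),ray(s,*S(*q),z).round(4))
th=np.radians(6.7);
for hx in (ray(t,*L(314,55),.098),ray(s,*S(733,50),.098)):
    R=np.array([[np.cos(th),-np.sin(th)],[np.sin(th),np.cos(th)]])
    O=hx[:2]-R@[.062,-.03]; print("O",O,"bar",O+R@[0,.064],"handle lock",R.T@(ray(t,*L(303,208),.13)[:2]-O))
    print("mark",R.T@(ray(t,*L(220,195),.057)[:2]-O))
E
```

```text
cam [0.391 0.148 0.968]
hinge [ 0.5401 -0.0625  0.098 ] [ 0.5408 -0.0627  0.098 ]
handle [ 0.4697 -0.0486  0.13  ] [ 0.4764 -0.0504  0.13  ]
barmid [0.4637 0.033  0.1   ] [0.4713 0.0261 0.1   ]
bar far [0.481  0.0355 0.1   ] [0.4848 0.0264 0.1   ]
bar near [0.4453 0.0306 0.1   ] [0.4581 0.0259 0.1   ]
O [ 0.47499169 -0.03990971] bar [0.46752476 0.02365321] handle lock [-0.00624331 -0.00801965]
mark [0.00820398 0.01086833]
O [ 0.47569696 -0.04017135] bar [0.46823004 0.02339157] handle lock [-0.00691324 -0.00767751]
mark [0.00753405 0.01121047]
```

Call:
apply_moves([
  {"dp":[0.181,-0.369,0],"yaw":0},
  {"dp":[0.181,-0.369,0],"yaw":0},
  {"dp":[0.181,-0.369,0],"yaw":0},
  {"dp":[0.181,-0.369,0],"yaw":0},
  {"dp":[0.181,-0.369,0],"yaw":0},
  {"dp":[0.181,-0.369,0],"yaw":0},
  {"dp":[0.181,-0.369,0],"yaw":0},
  {"dp":[0.181,-0.369,0],"yaw":0},
  {"dp":[0.181,-0.369,0],"yaw":0},
  {"dp":[0.181,-0.369,0],"yaw":0},
  {"dp":[0.204,-0.668,-0.05],"yaw":0},
  {"dp":[0.204,-0.668,-0.05],"yaw":0},
  {"dp":[0.204,-0.668,-0.05],"yaw":0},
  {"dp":[0.204,-0.668,-0.05],"yaw":0},
  {"dp":[0.204,-0.668,-0.05],"yaw":0},
  {"dp":[0.204,-0.668,-0.05],"yaw":0},
  {"dp":[0.204,-0.668,-0.05],"yaw":0},
  {"dp":[0.204,-0.668,-0.05],"yaw":0},
  {"dp":[0.204,-0.668,-0.05],"yaw":0},
  {"dp":[0.204,-0.668,-0.05],"yaw":0},
], grip=0, squeeze=8)

```text
time_s: 1.77
tcp_pos: [0.4726, -0.0498, 0.1982]
eef_rot: [180.0, 0.0, -23.6]
contact_force: [0.0, -0.1, 0.1]
gripper_width: 0.0441
gripper_force: 0.0
```

Call:
apply_moves([
  {"dp":[0,0,-0.04],"yaw":0},
  {"dp":[0,0,-0.06],"yaw":0},
  {"dp":[0,0,-0.073],"yaw":0},
  {"dp":[0,0,-0.073],"yaw":0},
  {"dp":[0,0,-0.073],"yaw":0},
])

```text
time_s: 2.18
tcp_pos: [0.4729, -0.0481, 0.1255]
eef_rot: [179.9, 0.0, -23.4]
contact_force: [-0.8, 0.2, 0.7]
gripper_width: 0.0436
gripper_force: 0.0
```

Call:
apply_moves([
  {"dp":[0,0,0],"yaw":0},
  {"dp":[0,0,0],"yaw":0},
  {"dp":[0,0,0],"yaw":0},
  {"dp":[0,0,0],"yaw":0},
  {"dp":[0,0,0],"yaw":0},
  {"dp":[0,0,0],"yaw":0},
], grip=0.9, squeeze=5)

```text
time_s: 2.68
tcp_pos: [0.473, -0.0489, 0.126]
eef_rot: [-180.0, -0.0, -23.5]
contact_force: [-1.4, 1.2, 3.9]
gripper_width: 0.0152
gripper_force: 5.0
```

Call:
apply_moves([
  {"dp":[-0.001,-0.007,0],"yaw":0},
  {"dp":[-0.0014,-0.0137,0],"yaw":0},
  {"dp":[-0.0003,-0.0257,0],"yaw":0},
  {"dp":[0.0028,-0.0373,0],"yaw":0},
  {"dp":[0.0078,-0.0482,0],"yaw":0},
  {"dp":[0.0147,-0.058,0],"yaw":0},
  {"dp":[0.0232,-0.0665,0],"yaw":0},
  {"dp":[0.0331,-0.0734,0],"yaw":0},
  {"dp":[0.0439,-0.0785,0],"yaw":0},
  {"dp":[0.052,-0.0809,0],"yaw":0},
  {"dp":[0.052,-0.0809,0],"yaw":0},
  {"dp":[0.052,-0.0809,0],"yaw":0},
])

```text
time_s: 3.68
tcp_pos: [0.527, -0.1292, 0.1256]
eef_rot: [-179.9, -0.1, -23.5]
contact_force: [0.5, 10.6, 3.6]
gripper_width: 0.0216
gripper_force: 5.2
```

Call:
apply_moves([
  {"dp":[0,0,0],"yaw":0},
  {"dp":[0,0,0],"yaw":0},
  {"dp":[0,0,0],"yaw":0},
  {"dp":[0,0,0.04],"yaw":0},
  {"dp":[0,0,0.075],"yaw":0},
  {"dp":[-0.03,-0.02,0.09],"yaw":0},
  {"dp":[-0.06,-0.06,0.1],"yaw":0},
  {"dp":[-0.08,-0.1,0.1],"yaw":0},
  {"dp":[-0.08,-0.14,0.1],"yaw":0},
  {"dp":[-0.08,-0.14,0.1],"yaw":0},
], grip=0)

```text
time_s: 4.52
tcp_pos: [0.4432, -0.274, 0.2262]
eef_rot: [179.9, -0.0, -23.6]
contact_force: [1.1, -0.6, -0.6]
gripper_width: 0.0441
gripper_force: 0.0
```

```bash
python3 - <<'E'
from h import *
t=shot("top");s=shot("scene")
a=cv2.resize(t["image"][225:325,370:470,::-1],(400,400),interpolation=cv2.INTER_CUBIC)
b=cv2.resize(s["image"][270:390,320:450,::-1],(433,400),interpolation=cv2.INTER_CUBIC)
cv2.imwrite("pics/z2.png",cv2.resize(np.hstack([a,b]),(800,384)))
E
```

```text
(no output)
```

View pics/z2.png

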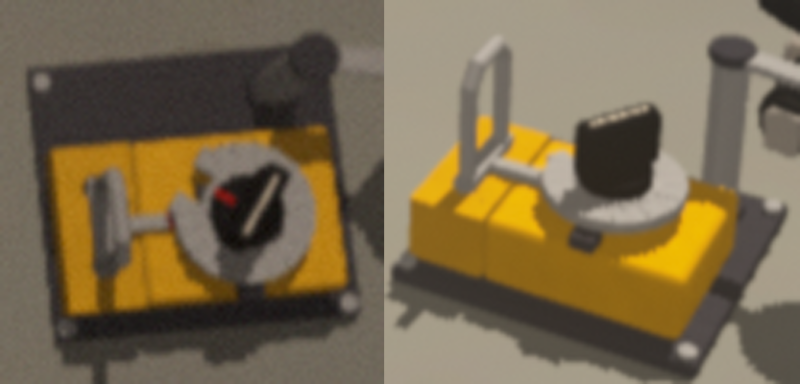

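The guard now points to -y, clear of the dial. The grip bar's white top line runs from (278,177) to (247,233), the red mark is at (226,197), and the shackle is still at about (105,222).

```bash
python3 - <<'E'
from h import *
t=pickle.load(open("top.pkl","rb"));s=pickle.load(open("scene.pkl","rb"))
L=lambda u,v:(370+u/3.84,225+v/3.84); S=lambda u,v:((u-384)/3.2+320,v/3.2+270)
for c,p,q in((t,L(278,177),L(247,233)),(s,S(649,108),S(590,125))):
    a,b=ray(c,*p,.087),ray(c,*q,.087); d=a-b; print(a.round(4),b.round(4),(a+b)/2,np.degrees(np.arctan2(d[1],d[0])))
# case edges for yaw
h=cv2.cvtColor(t["image"],cv2.COLOR_RGB2HSV)
y=cv2.inRange(h,(15,150,80),(35,255,255)); y[:220]=0;y[330:]=0;y[:,:360]=0;y[:,480:]=0
R=cv2.minAreaRect(cv2.findNonZero(y)); B=[ray(t,*p,.04) for p in cv2.boxPoints(R)]
print([b.round(4).tolist() for b in B])
# disc grey circle centre at z=.054
g=cv2.inRange(h,(0,0,80),(180,70,200)); m=np.zeros_like(g); m[258:304,410:456]=255; g&=m
n,l,st,ce=cv2.connectedComponentsWithStats(g); k=1+st[1:,4].argmax()
print(st[k]); cc,rr=cv2.minEnclosingCircle(cv2.findNonZero((l==k).astype(np.uint8))); print(cc,rr,ray(t,*cc,.054))
E
```

```text
[ 0.4872 -0.048   0.087 ] [ 0.4624 -0.0339  0.087 ] [ 0.47481652 -0.04096035  0.087     ] -29.55383430545962
[ 0.492 -0.046  0.087] [ 0.4655 -0.031   0.087 ] [ 0.47874714 -0.03853321  0.087     ] -29.54950443375624
[[0.5047, 0.0491, 0.04], [0.5202, -0.0835, 0.04], [0.4423, -0.0893, 0.04], [0.4272, 0.0415, 0.04]]
[415 263  36  36 545]
(432.5373229980469, 280.1011657714844) 18.713973999023438 [ 0.47475032 -0.03778972  0.054     ]
```

Call:
apply_moves([
  {"dp":[0.032,0.2345,-0.02],"yaw":-6},
  {"dp":[0.032,0.2345,-0.02],"yaw":-6},
  {"dp":[0.032,0.2345,-0.02],"yaw":-6},
  {"dp":[0.032,0.2345,-0.02],"yaw":-6},
  {"dp":[0.032,0.2345,-0.02],"yaw":-6},
  {"dp":[0.032,0.2345,-0.02],"yaw":-6},
  {"dp":[0.032,0.2345,-0.02],"yaw":-6},
  {"dp":[0.032,0.2345,-0.02],"yaw":-6},
  {"dp":[0.032,0.2345,-0.06],"yaw":-6},
  {"dp":[0.032,0.2345,-0.1],"yaw":-6},
  {"dp":[0.032,0.2345,-0.12],"yaw":-6},
  {"dp":[0.032,0.2345,-0.134],"yaw":-6},
  {"dp":[0.032,0.2345,-0.134],"yaw":-6},
  {"dp":[0.032,0.2345,-0.134],"yaw":-6},
])

```text
time_s: 5.78
tcp_pos: [0.4765, -0.036, 0.0912]
eef_rot: [179.9, 0.1, -29.5]
contact_force: [-0.1, 0.2, 0.6]
gripper_width: 0.0438
gripper_force: 0.0
```

Call:
apply_moves([
  {"dp":[0,0,0],"yaw":0},
  {"dp":[0,0,0],"yaw":0},
  {"dp":[0,0,0],"yaw":0},
  {"dp":[0,0,0],"yaw":0},
  {"dp":[0,0,0],"yaw":0},
  {"dp":[0,0,0],"yaw":0},
], grip=1, squeeze=12)

```text
time_s: 6.28
tcp_pos: [0.476, -0.0371, 0.0922]
eef_rot: [179.8, 0.0, -29.4]
contact_force: [0.6, -11.3, 4.7]
gripper_width: 0.0116
gripper_force: 12.0
```

Call:
apply_moves([
  {"dp":[-0.001,-0.002,0],"yaw":0},
  {"dp":[-0.001,-0.002,0],"yaw":5},
  {"dp":[-0.001,-0.002,0],"yaw":10},
  {"dp":[-0.001,-0.002,0],"yaw":15},
  {"dp":[-0.001,-0.002,0],"yaw":20},
  {"dp":[-0.001,-0.002,0],"yaw":25},
  {"dp":[-0.001,-0.002,0],"yaw":30},
  {"dp":[-0.001,-0.002,0],"yaw":34},
  {"dp":[-0.001,-0.002,0],"yaw":36},
  {"dp":[-0.001,-0.002,0],"yaw":36},
  {"dp":[-0.001,-0.002,0],"yaw":36},
  {"dp":[-0.001,-0.002,0],"yaw":36},
])

```text
time_s: 7.28
tcp_pos: [0.4761, -0.0381, 0.0921]
eef_rot: [179.9, -0.0, 6.5]
contact_force: [0.5, -6.3, 2.1]
gripper_width: 0.0122
gripper_force: 12.0
```

Call:
apply_moves([
  {"dp":[0,0,0],"yaw":0},
  {"dp":[0,0,0],"yaw":0},
  {"dp":[0,0,0],"yaw":0},
  {"dp":[0,0,0.03],"yaw":0},
  {"dp":[0,0,0.07],"yaw":0},
  {"dp":[0,0,0.11],"yaw":0},
  {"dp":[-0.02,-0.03,0.13],"yaw":0},
  {"dp":[-0.03,-0.07,0.13],"yaw":0},
  {"dp":[-0.03,-0.11,0.13],"yaw":0},
  {"dp":[-0.03,-0.15,0.13],"yaw":0},
  {"dp":[-0.03,-0.19,0.13],"yaw":0},
  {"dp":[-0.03,-0.21,0.13],"yaw":0},
  {"dp":[-0.03,-0.21,0.13],"yaw":0},
], grip=0)

```text
time_s: 8.37
tcp_pos: [0.4456, -0.2504, 0.2212]
eef_rot: [180.0, 0.0, 6.3]
contact_force: [0.0, 0.2, 0.0]
gripper_width: 0.0439
gripper_force: 0.0
```

```bash
python3 - <<'E'
from h import *
t=shot("top");s=shot("scene")
a=cv2.resize(t["image"][225:325,370:470,::-1],(400,400),interpolation=cv2.INTER_CUBIC)
b=cv2.resize(s["image"][270:390,320:450,::-1],(433,400),interpolation=cv2.INTER_CUBIC)
cv2.imwrite("pics/z3.png",cv2.resize(np.hstack([a,b]),(800,384)))
E
```

```text
(no output)
```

View pics/z3.png

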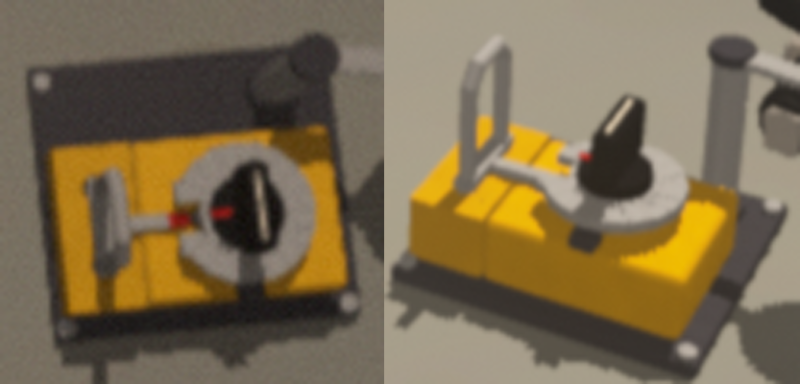

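The slot and red mark now line up with the red tongue (180,219), and the bar is aligned with the lock. Next is the shackle.

Call:
apply_moves([
  {"dp":[0.0235,0.2755,0],"yaw":0},
  {"dp":[0.0235,0.2755,0],"yaw":0},
  {"dp":[0.0235,0.2755,0],"yaw":0},
  {"dp":[0.0235,0.2755,0],"yaw":0},
  {"dp":[0.0235,0.2755,0],"yaw":0},
  {"dp":[0.0235,0.2755,0],"yaw":0},
  {"dp":[0.0235,0.2755,0],"yaw":0},
  {"dp":[0.0235,0.2755,0],"yaw":0},
  {"dp":[0.0235,0.2755,-0.04],"yaw":0},
  {"dp":[0.0235,0.2755,-0.075],"yaw":0},
  {"dp":[0.0235,0.2755,-0.1],"yaw":0},
  {"dp":[0.0235,0.2755,-0.118],"yaw":0},
  {"dp":[0.0235,0.2755,-0.118],"yaw":0},
  {"dp":[0.0235,0.2755,-0.118],"yaw":0},
])

```text
time_s: 9.63
tcp_pos: [0.4688, 0.0284, 0.1034]
eef_rot: [180.0, 0.1, 6.6]
contact_force: [0.7, -0.3, 0.2]
gripper_width: 0.0438
gripper_force: 0.0
```

Call:
apply_moves([
  {"dp":[0,0,0],"yaw":0},
  {"dp":[0,0,0],"yaw":0},
  {"dp":[0,0,0],"yaw":0},
  {"dp":[0,0,0],"yaw":0},
  {"dp":[0,0,0],"yaw":0},
  {"dp":[0,0,0],"yaw":0},
  {"dp":[0,0,0],"yaw":0},
], grip=1, squeeze=15)

```text
time_s: 10.22
tcp_pos: [0.4697, 0.0281, 0.1039]
eef_rot: [-180.0, -0.0, 6.5]
contact_force: [0.7, -0.2, 1.9]
gripper_width: 0.0076
gripper_force: 15.0
```

Call:
apply_moves([
  {"dp":[0,0,0],"yaw":0},
  {"dp":[0,0,0],"yaw":0},
  {"dp":[0,0,0],"yaw":0},
  {"dp":[0,0,0.003],"yaw":0},
  {"dp":[0,0,0.006],"yaw":0},
  {"dp":[0,0,0.01],"yaw":0},
  {"dp":[0,0,0.01],"yaw":0},
], squeeze=35)

```text
time_s: 10.8
tcp_pos: [0.4696, 0.0283, 0.1142]
eef_rot: [-180.0, -0.0, 6.5]
contact_force: [0.4, 0.6, -1.1]
gripper_width: 0.0067
gripper_force: 35.0
```

Call:
apply_moves([
  {"dp":[0,0,0.005],"yaw":0},
  {"dp":[0,0,0.01],"yaw":0},
  {"dp":[0,0,0.015],"yaw":0},
  {"dp":[0,0,0.02],"yaw":0},
  {"dp":[0,0,0.03],"yaw":0},
  {"dp":[0,0,0.04],"yaw":0},
  {"dp":[0,0,0.05],"yaw":0},
  {"dp":[0,0,0.06],"yaw":0},
  {"dp":[0,0,0.07],"yaw":0},
  {"dp":[0,0,0.08],"yaw":0},
  {"dp":[0,0,0.088],"yaw":0},
  {"dp":[0,0,0.094],"yaw":0},
  {"dp":[0,0,0.094],"yaw":0},
  {"dp":[0,0,0.094],"yaw":0},
  {"dp":[0,0,0.094],"yaw":0},
  {"dp":[0,0,0.094],"yaw":0},
  {"dp":[0,0,0.094],"yaw":0},
])

```text
time_s: 12.22
tcp_pos: [0.4692, 0.0281, 0.207]
eef_rot: [180.0, 0.1, 6.5]
contact_force: [0.4, -0.1, -1.8]
gripper_width: 0.0068
gripper_force: 35.0
```

```bash
python3 - <<'E'
from h import *
t=shot("top");s=shot("scene")
a=cv2.resize(t["image"][225:325,370:470,::-1],(400,400),interpolation=cv2.INTER_CUBIC)
b=cv2.resize(s["image"][220:390,310:470,::-1],(376,400),interpolation=cv2.INTER_CUBIC)
cv2.imwrite("pics/z4.png",np.hstack([a,b]))
E
```

```text
(no output)
```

View pics/z4.png

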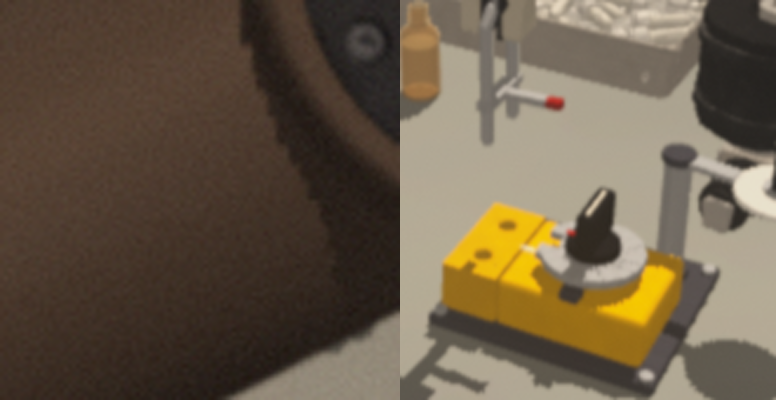

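The shackle is out and upright, with its leg ends at about (487,142). The dial mark is still on the white line (at about (565,235)) and the guard is aside. Handing in.

```bash
python3 - <<'E'
from h import *
s=pickle.load(open("scene.pkl","rb")); print(proj(s,(.451,.0235,.12)),310+87/2.35,220+142/2.353)
from plant import r
print(r.close_job())
E
```

```text
(np.float64(345.96270378283054), np.float64(281.7262329210615)) 347.02127659574467 280.3484912877178
the job is handed in; nothing more can be done
None
```

I opened the lock and handed the job in at about 12 s: the guard is swung aside, the dial is in the notch over the tongue, and the gripper holds the shackle upright with its legs about 8 cm above the lock. No verdict came back.

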